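Switch on, push down and defrost: start the toaster

ROBOT

A 6-joint arm with a two-finger parallel gripper is mounted at the origin on the work surface. World frame = base frame: x ahead of the robot, y to its left, z up, the work surface at z = 0. Lengths are in m, angles in rad, forces in N, time in s.
With the tool pointing down it reaches from about 0.4 to 0.825 m from the base axis. Payload 7 kg.
Tool frame: the origin (TCP) lies between the finger pads; the fingertips stand 22 mm ahead of it and the grasp point (between the pads) lies 3 mm ahead of it; z points along the fingers, y is the line along which they close (so a half turn about z gives the same grasp; the last joint's range is limited). The gripper opens to 88 mm and grips with 3 to 60 N. Pads are 19 mm wide; open, the fingers measure 130 mm over their backs; the gripper's body (78 mm by 193 mm) begins 47 mm behind the grasp point.
Start: joints at [0.288, 0.359, 0.012, 0, -1.224, -0.288], TCP at [0.675, -0, 0.249] pointing down, gripper open.
Joint ranges: [-3.07, 3.07], [-1.43, 2.12], [-1.02, 1.25], [-3.03, 1.67], [-3.05, -0], [-3.03, 3.03]. Speed limits (rad/s): [2.39, 2.39, 3.01, 3.14, 3.14, 3.14].

INTERFACE

Orientations are given as a rotation vector (axis times angle).
In Python, from cell import arm gives the robot as it stands. The module is installed in compiled form; this text tells all that it offers.
- The arm moves only by the tool drive_tool, never from a script. Its argument "motion" is a list of rows, each an object with "fingers": the opening, from 0 (shut) to 1 (fully open); "delta_pos": the shift along the tool's x, y, z normalised to -1 to 1, where 1 is 0.025 m, a list of three; "dr": the turn, a rotation vector about the tool's x, y, z normalised to -1 to 1, where 1 is 8 degrees, a list of three. In form: [{"fingers": fingers, "delta_pos": [tx, ty, tz], "dr": [wx, wy, wz]}, ...]. A call has exactly 10 rows; each row shifts and turns the commanded pose from where the row before left it, along the tool's axes as they then stand; what a row does not reach is not made up. A row lasts 1/10 s, in which the tool goes at most 50 mm and 8.59 degrees, less where a joint would pass 70% of its speed; a pose out of reach is approached as far as the arm can. A call with a number of a shift or a turn outside -1 to 1 is refused whole. A call with a gripper value outside its range is refused whole. The fingers move at their own pace and stop on an object; "grip_force" is the grip in N (left out, the last holds). Time passes only in rows, so rows that do not move let the fingers close, or fill a call up. It gives the time, the measured TCP pose, the force, the opening and the grip force at its end, in the units of the state.
- arm.sense(): the state, without advancing time (a new reading comes with each control period).
- arm.get_image(name): name is "scene" or "side" or "wrist"; returns the picture (420x560x3 uint8, red, green, blue); there is no depth.
- arm.camera_params(name): a dict with "fx", "fy", "cx", "cy" (pixels), "R" (3x3) and "t" (3): a world point X has camera coordinates R X + t. Camera axes: x right, y down, z forward; pixel columns grow to the right and rows downward; lengths in m; the calibration is good to about 2 mm. A picture is of the moment at which its call begins: read the wrist's pose just before it. camera_params takes no time and is no camera call; for the wrist camera it gives the pose at the moment of the call.
- arm.hand_in(): hands the job in; it is judged then, once.
The state is a dict: "time_s": time; "q": joint angles; "dq": joint speeds; "effort": joint torques, N m; "ee_pos": TCP position; "ee_rot": TCP orientation; "wrist_force": force on the tool from outside, world axes, zero at the start; "wrist_torque": the same for the moment, N m; "width": opening from 0.0 (shut) to 1.0 (fully open); "grasp_force": force on a finger pad.
Only numpy, scipy, OpenCV 4.12 (cv2) and the standard library are available. Lean on these libraries where they do the work, as an engineer would, in place of code of your own. Each camera call takes 0.05 s, during which the arm holds its last target. There are 200 camera calls.

TASK

Start the toaster for the frozen waffles, using only the closed fingertips to press: first switch on the rocker of the socket that holds the toaster's round plug (press down its raised end), then push the toaster's lever all the way down, and last press the bar-shaped defrost key fully down and let it come back up. Leave the other two rockers and the two round keys alone, and do not lift, shift or knock over the toaster or any of the things around it.

Things in the scene. Friction and masses are not known exactly. Their poses are not given: they have to be found in the camera images.
- toaster: two-slot toaster, steel with black ends, 190 mm (its x) by 300 mm (its y) by 165 mm high, about 2 kg, standing loose on rubber feet. Origin: centre of its underside; z up. Its control end is its +y end: the lever sticks out there, and three keys stand on the flat top near that end. Two frozen waffles stick about 27 mm out of the slots in its top and sink as the lever goes down
- lever_pad (a point): where to press the lever: on the top face of the steel lever pad, 178 mm from the toaster's origin along its +y, 168 mm above the counter when the lever is up. The pad is 46 mm (toaster x) by 48 mm (toaster y), 12 mm thick, and sticks out 48 mm from the end face (150 mm from the origin), this point lying 28 mm out from that face
- lever (a joint): lever travel in m, straight down: 0 up (it may start up to 4 mm lower), 0.036 fully down. Moves with about 5 N and stays where it is left
- key_bar_top (a point): centre of the top face of the bar-shaped defrost key, the middle one of the three keys: 15 mm (toaster x) by 36 mm (toaster y), standing 8 mm above the toaster's top, 173 mm above the counter, 118 mm from the toaster's origin along its +y
- key_bar (a joint): travel of the bar key in m, straight down: 0 up, 0.005 fully down. Spring key, 1.5 N to start and 5 N to bottom; comes back when let go
- key_near (a joint): travel of the round key (18 mm across, 55 mm from the bar key along the toaster's -x), same spring and travel; leave it alone
- key_far (a joint): travel of the round key (18 mm across, 55 mm from the bar key along the toaster's +x), same spring and travel; leave it alone
- strip: white socket strip fixed to the counter, 115 mm (its x) by 235 mm (its y) by 38 mm high. Origin: centre of its underside, z up. Three sockets in a row along its y at 70 mm pitch: a at +70 mm, b in the middle, c at -70 mm, all 26 mm towards its +x; each has its own black rocker beside it, centred 30 mm towards its -x
- plug_round: the toaster's plug: a round white plug 42 mm across and 34 mm high, in one of the three sockets (which one varies). Origin: centre of its underside, on the strip's top at 38 mm height
- plug_square: square white plug of another appliance, 40 by 40 by 26 mm high, in another socket; origin: centre of its underside
- plug_slim: slim white plug of another appliance, 44 by 18 by 22 mm high, in the remaining socket; origin: centre of its underside
- rocker_a (a joint): rocker of socket a, 40 mm (strip x) by 24 mm (strip y), hinged across its middle: 0 off (it may start at up to 0.04; its strip -x end, away from the plug, stands raised), 0.4 rad fully on (that end down). About 4 N on the ridge moves it; it stays where it is left
- rocker_a_ridge (a point): top of the rounded ridge on the strip -x end of rocker a (strip y = +70 mm), where it is pressed: 60 mm above the counter when off, 53 mm when on
- rocker_b (a joint): rocker of socket b, 40 mm (strip x) by 24 mm (strip y), hinged across its middle: 0 off (it may start at up to 0.04; its strip -x end, away from the plug, stands raised), 0.4 rad fully on (that end down). About 4 N on the ridge moves it; it stays where it is left
- rocker_b_ridge (a point): top of the rounded ridge on the strip -x end of rocker b (strip y = 0), where it is pressed: 60 mm above the counter when off, 53 mm when on
- rocker_c (a joint): rocker of socket c, 40 mm (strip x) by 24 mm (strip y), hinged across its middle: 0 off (it may start at up to 0.04; its strip -x end, away from the plug, stands raised), 0.4 rad fully on (that end down). About 4 N on the ridge moves it; it stays where it is left
- rocker_c_ridge (a point): top of the rounded ridge on the strip -x end of rocker c (strip y = -70 mm), where it is pressed: 60 mm above the counter when off, 53 mm when on
- jar: bystander: glass jar, 64 mm across, 85 mm high, beyond the strip; origin under its centre
- mug: bystander: white mug, 80 mm across, 90 mm high, between robot and toaster; origin under its centre
- bowl: bystander: grey bowl, 140 mm across, 60 mm high, far in the middle; origin under its centre
- spoon: bystander: steel spoon, 160 mm long, lying between robot and strip; origin under its middle
- butter_dish: bystander: white butter dish with cover, 100 by 170 by 72 mm high, left of the strip; origin under its centre
- pepper_mill: bystander: dark wooden pepper mill, 54 mm across, 157 mm high, right of the toaster; origin under its centre
- salt: bystander: white salt shaker, 42 mm across, 70 mm high, near the robot in the middle; origin under its centre

How it is judged:
By the outcome, as a careful person would: the job done as asked, in the order asked, and still so for the second after the job is handed in, with the robot touching nothing.
It also fails if it takes over 61 s, if anything falls off the work surface, if the arm or the gripper's body presses on something with over 40 N, if the wrist force passes 120 N, or if a joint passes its speed limit or range.

## Working session

There is one attempt and no reset: what is moved stays moved. The work goes in short steps, Python scripts to look and compute and a tool call to move; the robot and the scene stay as the last step left them, time stands still between calls to the robot, and variables do not carry over. Pictures are saved under pics/ and viewed, at most 10 in all, crops included, and the job is handed in when it is done.

Besides the shell and the picture viewer there is one more tool, called after "Request:" as name([rows], argument=value, ...), one row to a line, values as JSON. drive_tool: Moves the arm, as the interface text tells. Scaled input: -1 to 1 covers 0.025 m each way for a shift and 8 degrees each way for a turn. Its arguments: {"type":"object","properties":{"motion":{"type":"array","items":{"type":"object","properties":{"fingers":{"type":"number"},"delta_pos":{"type":"array","items":{"type":"number","minimum":-1,"maximum":1}},"dr":{"type":"array","items":{"type":"number","minimum":-1,"maximum":1}}}}},"grip_force":{"type":"number"}},"required":["motion"]}

```bash
mkdir -p pics
python3 - <<'E'
from cell import arm
import cv2, numpy as np, json
s=arm.sense(); print(s['time_s'],s['ee_pos'],s['ee_rot'],s['width'])
for n in ('scene','side'):
    im=arm.get_image(n); cv2.imwrite(f'pics/{n}0.png',im[:,:,::-1])
    p=arm.camera_params(n); print(n,{k:np.round(p[k],4).tolist() for k in p})
E
```

```text
0.0 [ 6.74540104e-01 -1.34909649e-06  2.47603019e-01] [ 2.22045395e+00 -2.22062353e+00 -1.70190290e-03] 0.998149048897688
scene {'fx': 379.1145, 'fy': 379.1145, 'cx': 275.4739, 'cy': 206.4976, 'R': [[0.181, 0.9834, 0.0102], [0.5661, -0.0957, -0.8187], [-0.8042, 0.154, -0.5741]], 't': [-0.1101, -0.2031, 1.6184]}
side {'fx': 509.9091, 'fy': 509.9091, 'cx': 288.8284, 'cy': 206.4359, 'R': [[-0.9978, -0.0619, -0.0239], [-0.0147, 0.5583, -0.8295], [0.0647, -0.8273, -0.558]], 't': [0.5566, 0.105, 1.5523]}
```

View pics/scene0.png

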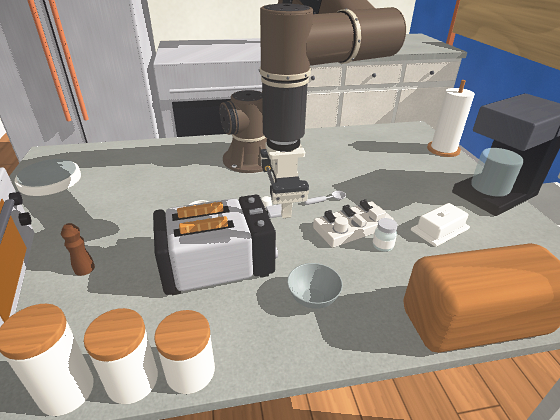

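View pics/side0.png

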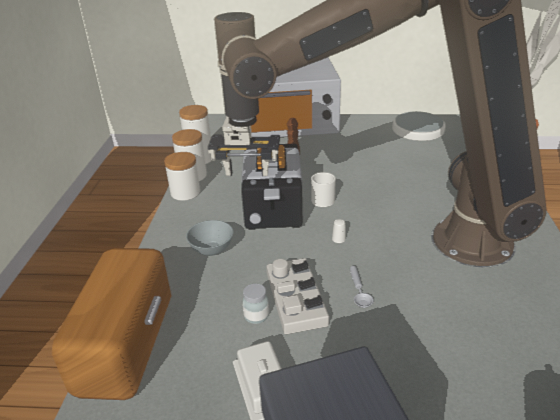

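The scene view shows the toaster at about (215,245) with its control end to the right (+y), and the strip at about (355,222). In the side view the strip is at about (297,293) and the lever at about (272,193). I'll enlarge these areas.

Run:
```python
from cell import arm
import cv2, numpy as np
a=cv2.imread('pics/side0.png'); b=cv2.imread('pics/scene0.png')
def z(im,x0,y0,x1,y1,k): return cv2.resize(im[y0:y1,x0:x1],None,fx=k,fy=k,interpolation=cv2.INTER_CUBIC)
A=np.hstack([z(a,255,245,335,345,5),z(a,230,145,310,245,5)])  # 800x500
cv2.imwrite('pics/c1.png',A)
B=np.vstack([z(b,145,185,285,300,4)[:,:560]]); 
B=np.hstack([z(b,225,185,285,285,5),z(b,308,185,408,285,5)]); cv2.imwrite('pics/c2.png',B)
```

```text
(no output)
```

View pics/c1.png

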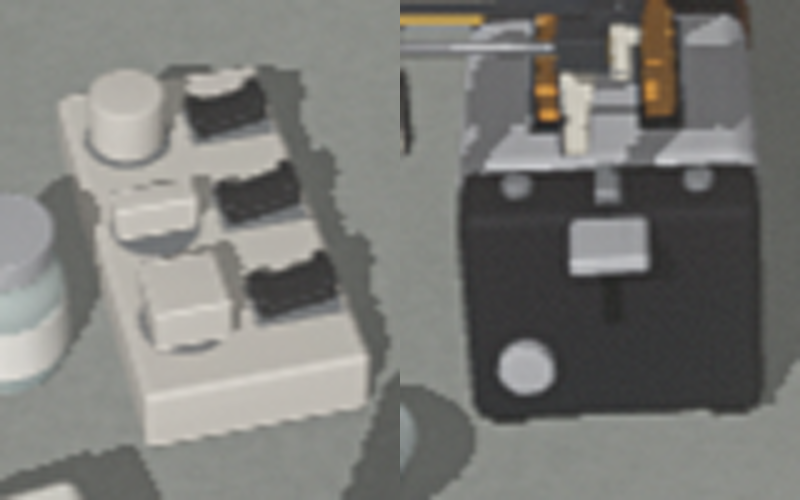

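View pics/c2.png

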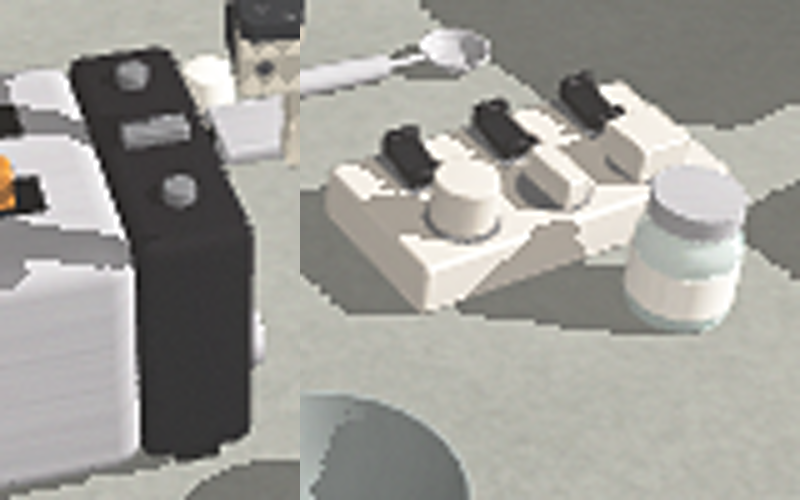

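The enlargements show the round plug in the far socket (side crop (125,85), scene crop (465,190)), which is the world −y end of the strip. Strip +x points away from the robot, so this is socket c and I need rocker c. The bar key is at side crop (607,180), and the lever pad's top face is centred near (610,242). Next I'll cast rays to get positions.

```bash
cat > h.py <<'E'
import numpy as np
from cell import arm
def ray(p,u,v):
    R=np.array(p['R']);t=np.array(p['t']); d=R.T@[(u-p['cx'])/p['fx'],(v-p['cy'])/p['fy'],1]
    return -R.T@t,d
def plane(p,u,v,z):
    c,d=ray(p,u,v); return c+d*(z-c[2])/d[2]
def tri(*rs):
    A=np.zeros((3,3));b=np.zeros(3)
    for c,d in rs:
        d=d/np.linalg.norm(d);M=np.eye(3)-np.outer(d,d);A+=M;b+=M@c
    return np.linalg.solve(A,b)
def crop(u,v,x0,y0,k=5): return x0+(u+.5)/k-.5, y0+(v+.5)/k-.5
E
python3 - <<'E'
from h import *
np.set_printoptions(precision=4,suppress=True)
S=arm.camera_params('side');C=arm.camera_params('scene')
s1=lambda u,v:crop(u,v,255,245); s2=lambda u,v:crop(u,v,230,145)
c1=lambda u,v:crop(u,v,225,185); c2=lambda u,v:crop(u,v,308,185)
def both(n,a,b,z):
    print(n,'side',plane(S,*a,z),'scene',plane(C,*b,z),'tri',tri(ray(S,*a),ray(C,*b)))
both('keyfar',s2(517,183),c1(180,187),.173)
both('keybar',s2(607,178),c1(157,130),.173)
both('keynear',s2(698,178),c1(133,73),.173)
print('pad',plane(S,*s2(610,242),.167),'pad corners',[plane(S,*s2(*q),.167) for q in((572,218),(648,218),(649,262),(569,264))])
both('plug_r',s1(125,85),c2(467,178),.072)
both('plug_sq',s1(183,280),c2(652,135),.064)
both('plug_slim',s1(152,195),c2(557,165),.060)
for n,a in (('nl',(147,395)),('nr',(367,352)),('fl',(62,105)),('fr',(297,70))): print('strip',n,plane(S,*s1(*a),.038))
for n,a in (('fl',(330,190)),('fr',(427,283+0)),('rr?',(715,160)),('rl',(612,85))): print('strip scene',n,plane(C,*c2(*a),.038))
both('ridge c',s1(265,92),c2(400,130),.060)
both('ridge b',s1(296,175),c2(490,103),.060)
both('ridge a',s1(332,265),c2(575,75),.060)
E
```

```text
keyfar side [ 0.4244 -0.0554  0.173 ] scene [ 0.6704 -0.052   0.173 ] tri [ 0.4673 -0.0594  0.1013]
keybar side [ 0.3705 -0.0624  0.173 ] scene [ 0.6188 -0.0567  0.173 ] tri [ 0.4096 -0.0638  0.1033]
keynear side [ 0.3161 -0.0636  0.173 ] scene [ 0.5625 -0.0622  0.173 ] tri [ 0.3497 -0.0686  0.1041]
pad [ 0.3709 -0.0002  0.167 ] pad corners [array([ 0.3922, -0.0261,  0.167 ]), array([ 0.3475, -0.0271,  0.167 ]), array([0.3494, 0.0207, 0.167 ]), array([0.3952, 0.024 , 0.167 ])]
plug_r side [0.5687 0.2017 0.072 ] scene [0.6022 0.3884 0.072 ] tri [0.5994 0.3346 0.1324]
plug_sq side [0.5293 0.3407 0.064 ] scene [0.5699 0.5318 0.064 ] tri [0.5686 0.4648 0.1282]
plug_slim side [0.5493 0.2752 0.06  ] scene [0.5846 0.4598 0.06  ] tri [0.5835 0.4003 0.1217]
strip nl [0.5443 0.3934 0.038 ]
strip nr [0.4375 0.3608 0.038 ]
strip fl [0.6068 0.1798 0.038 ]
strip fr [0.4766 0.1452 0.038 ]
strip scene fl [0.5583 0.3239 0.038 ]
strip scene fr [0.6539 0.3455 0.038 ]
strip scene rr? [0.5701 0.5834 0.038 ]
strip scene rl [0.479  0.5613 0.038 ]
ridge c side [0.4932 0.1908 0.06  ] scene [0.5327 0.3783 0.06  ] tri [0.5303 0.3275 0.1211]
ridge b side [0.4749 0.2572 0.06  ] scene [0.514  0.4494 0.06  ] tri [0.5155 0.3915 0.1246]
ridge a side [0.4554 0.3233 0.06  ] scene [0.4929 0.5209 0.06  ] tri [0.4995 0.4548 0.1283]
```

I left the hstack offsets out of the right-hand crops. I'll correct them.

Run:
```python
from h import *
np.set_printoptions(precision=4,suppress=True)
S=arm.camera_params('side');C=arm.camera_params('scene')
s1=lambda u,v:crop(u,v,255,245); s2=lambda u,v:crop(u-400,v,230,145)
c1=lambda u,v:crop(u,v,225,185); c2=lambda u,v:crop(u-300,v,308,185)
def both(n,a,b,z):
    print(n,'side',plane(S,*a,z),'scene',plane(C,*b,z),'tri',tri(ray(S,*a),ray(C,*b)))
both('keyfar',s2(517,183),c1(180,187),.173)
both('keybar',s2(607,178),c1(157,130),.173)
both('keynear',s2(698,178),c1(133,73),.173)
print('pad',plane(S,*s2(610,242),.167),'pad corners',[plane(S,*s2(*q),.167) for q in((572,218),(648,218),(649,262),(569,264))])
both('plug_r',s1(125,85),c2(467,178),.072)
both('plug_sq',s1(183,280),c2(652,135),.064)
both('plug_slim',s1(152,195),c2(557,165),.060)
for n,a in (('nl',(147,395)),('nr',(367,352)),('fl',(62,105)),('fr',(297,70))): print('strip',n,plane(S,*s1(*a),.038))
for n,a in (('fl',(330,190)),('fr',(427,283+0)),('rr?',(715,160)),('rl',(612,85))): print('strip scene',n,plane(C,*c2(*a),.038))
both('ridge c',s1(265,92),c2(400,130),.060)
both('ridge b',s1(296,175),c2(490,103),.060)
both('ridge a',s1(332,265),c2(575,75),.060)
```

```text
keyfar side [ 0.6653 -0.05    0.173 ] scene [ 0.6704 -0.052   0.173 ] tri [ 0.6662 -0.052   0.1709]
keybar side [ 0.6113 -0.0571  0.173 ] scene [ 0.6188 -0.0567  0.173 ] tri [ 0.6126 -0.0571  0.1709]
keynear side [ 0.5562 -0.0583  0.173 ] scene [ 0.5625 -0.0622  0.173 ] tri [ 0.5569 -0.062   0.17  ]
pad [0.6041 0.0055 0.167 ] pad corners [array([ 0.6291, -0.0205,  0.167 ]), array([ 0.5839, -0.0216,  0.167 ]), array([0.5795, 0.0265, 0.167 ]), array([0.6257, 0.0297, 0.167 ])]
plug_r side [0.5687 0.2017 0.072 ] scene [0.5715 0.208  0.072 ] tri [0.57   0.2066 0.0736]
plug_sq side [0.5293 0.3407 0.064 ] scene [0.5379 0.3428 0.064 ] tri [0.5316 0.343  0.0627]
plug_slim side [0.5493 0.2752 0.06  ] scene [0.553  0.2742 0.06  ] tri [0.5501 0.2748 0.0587]
strip nl [0.5443 0.3934 0.038 ]
strip nr [0.4375 0.3608 0.038 ]
strip fl [0.6068 0.1798 0.038 ]
strip fr [0.4766 0.1452 0.038 ]
strip scene fl [0.5265 0.1368 0.038 ]
strip scene fr [0.6237 0.1697 0.038 ]
strip scene rr? [0.5374 0.3907 0.038 ]
strip scene rl [0.4447 0.3578 0.038 ]
ridge c side [0.4932 0.1908 0.06  ] scene [0.5006 0.1884 0.06  ] tri [0.4943 0.1895 0.0571]
ridge b side [0.4749 0.2572 0.06  ] scene [0.4812 0.2553 0.06  ] tri [0.4759 0.2563 0.0577]
ridge a side [0.4554 0.3233 0.06  ] scene [0.4594 0.3222 0.06  ] tri [0.456  0.3229 0.0586]
```

The two views agree, with the strip yaw at about 16° and the toaster yaw at about 5°.

| Point | x (m) | y (m) |
|---|---|---|
| Ridge c | 0.496 | 0.188 |
| Bar key | 0.613 | −0.057 |
| Lever pad | 0.607 | 0.003 |

The tool's x axis is world −y and its y axis is world −x. I'll close the fingers and move over ridge c at the current height.

Request:
drive_tool([
  {"fingers": 0,"delta_pos": [-0.75,0.72,0],"dr": [0,0,0]},
  {"fingers": 0,"delta_pos": [-0.75,0.72,0],"dr": [0,0,0]},
  {"fingers": 0,"delta_pos": [-0.75,0.72,0],"dr": [0,0,0]},
  {"fingers": 0,"delta_pos": [-0.75,0.72,0],"dr": [0,0,0]},
  {"fingers": 0,"delta_pos": [-0.75,0.72,0],"dr": [0,0,0]},
  {"fingers": 0,"delta_pos": [-0.75,0.72,0],"dr": [0,0,0]},
  {"fingers": 0,"delta_pos": [-0.75,0.72,0],"dr": [0,0,0]},
  {"fingers": 0,"delta_pos": [-0.75,0.72,0],"dr": [0,0,0]},
  {"fingers": 0,"delta_pos": [-0.75,0.72,0],"dr": [0,0,0]},
  {"fingers": 0,"delta_pos": [-0.75,0.72,0],"dr": [0,0,0]},
], grip_force=10)

```text
time_s: 1.1
ee_pos: [0.494, 0.188, 0.2483]
ee_rot: [2.221, -2.221, -0.0]
wrist_force: [0.3, 0.4, 0.4]
width: 0.148
grasp_force: 0.0
```

Request:
drive_tool([
  {"fingers": 0,"delta_pos": [0,0,0.5]},
  {"fingers": 0,"delta_pos": [0,0,0.5]},
  {"fingers": 0,"delta_pos": [0,0,0.5]},
  {"fingers": 0,"delta_pos": [0,0,0.5]},
  {"fingers": 0,"delta_pos": [0,0,0.5]},
  {"fingers": 0,"delta_pos": [0,0,0.5]},
  {"fingers": 0,"delta_pos": [0,0,0.5]},
  {"fingers": 0,"delta_pos": [0,0,0.5]},
  {"fingers": 0,"delta_pos": [0,0,0]},
  {"fingers": 0,"delta_pos": [0,0,0]},
])

```text
invalid input
```

Run:
```python
from h import *
import cv2
s=arm.sense(); print(s['time_s'],s['ee_pos'],s['ee_rot'],s['width'],s['wrist_force'])
p=arm.camera_params('wrist'); print({k:np.round(p[k],4).tolist() for k in p})
w=arm.get_image('wrist')[:,:,::-1]; cv2.imwrite('pics/w1.png',w)
cv2.imwrite('pics/side1.png',arm.get_image('side')[:,:,::-1])
# predicted pixels
for P in [(.496,.188,.06),(.57,.206,.072),(.477,.2555,.06)]:
    c=np.array(p['R'])@P+p['t']; print(P,p['fx']*c[0]/c[2]+p['cx'],p['fy']*c[1]/c[2]+p['cy'])
```

```text
1.1 [0.49398071 0.18803725 0.24828952] [ 2.22097367e+00 -2.22123328e+00 -3.11616373e-04] 0.14764915081291108 [0.31899595 0.38955671 0.35060679]
{'fx': 319.9253, 'fy': 319.9253, 'cx': 278.6931, 'cy': 211.7433, 'R': [[-1.0, 0.0003, 0.0005], [0.0004, 0.962, 0.2731], [-0.0004, 0.2731, -0.962]], 't': [0.4942, -0.2156, 0.3386]}
(0.496, 0.188, 0.06) 277.0682664016328 194.2465349574982
(0.57, 0.206, 0.072) 204.2820180299509 214.1683332592043
(0.477, 0.2555, 0.06) 294.5172088034308 254.43727885429377
```

View pics/w1.png

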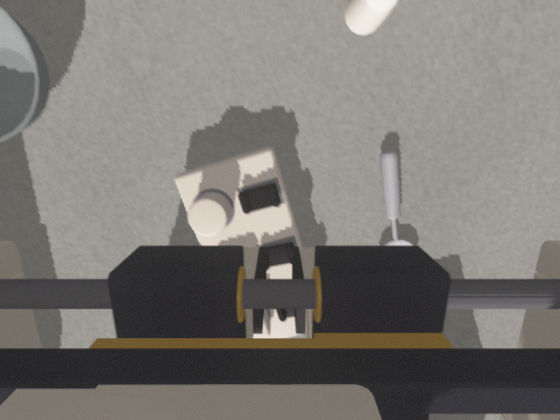

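The wrist view shows rocker c at x 239–281, y 180–213, with its raised end near (275,193), and the round plug at (210,214). The predicted pixels were (277,194) and (204,214), so the position holds. The descend call was refused because `dr` was missing, so I'm sending it again.

Request:
drive_tool([
  {"fingers": 0,"delta_pos": [0,0,0.7],"dr": [0,0,0]},
  {"fingers": 0,"delta_pos": [0,0,0.8],"dr": [0,0,0]},
  {"fingers": 0,"delta_pos": [0,0,0.8],"dr": [0,0,0]},
  {"fingers": 0,"delta_pos": [0,0,0.8],"dr": [0,0,0]},
  {"fingers": 0,"delta_pos": [0,0,0.8],"dr": [0,0,0]},
  {"fingers": 0,"delta_pos": [0,0,0.8],"dr": [0,0,0]},
  {"fingers": 0,"delta_pos": [0,0,0.7],"dr": [0,0,0]},
  {"fingers": 0,"delta_pos": [0,0,0.6],"dr": [0,0,0]},
  {"fingers": 0,"delta_pos": [0,0,0],"dr": [0,0,0]},
  {"fingers": 0,"delta_pos": [0,0,0],"dr": [0,0,0]},
])

```text
time_s: 2.2
ee_pos: [0.4952, 0.1872, 0.0986]
ee_rot: [2.221, -2.221, 0.0]
wrist_force: [-0.1, 0.1, 0.1]
width: 0.004
grasp_force: 0.0
```

Run:
```python
from h import *
import cv2
s=arm.sense(); print(s['time_s'],s['ee_pos'],s['width'],s['wrist_force'])
z=lambda im,x0,y0,x1,y1:cv2.resize(im[y0:y1,x0:x1,::-1],None,fx=5,fy=5,interpolation=cv2.INTER_CUBIC)
cv2.imwrite('pics/p1.png',np.hstack([z(arm.get_image('side'),255,225,335,325),z(arm.get_image('scene'),310,165,390,265)]))
```

```text
2.2 [0.49519046 0.18717077 0.09857038] 0.00406943937033923 [-0.08693042  0.14135696  0.09934765]
```

View pics/p1.png

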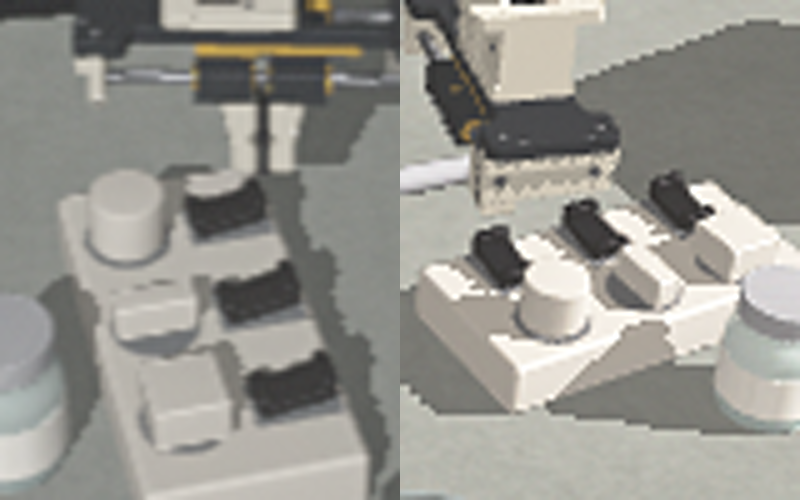

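Run:
```python
from h import *
for n,x0,y0,o in(('scene',310,165,400),('side',255,225,0)):
    p=arm.camera_params(n)
    for P in [(.495,.187,.0766),(.475,.187,.0766),(.515,.187,.0766),(.495,.1775,.0766),(.495,.1965,.0766),(.495,.187,.143),(.495,.226,.143)]:
        c=np.array(p['R'])@P+p['t']; u=p['fx']*c[0]/c[2]+p['cx'];v=p['fy']*c[1]/c[2]+p['cy']
        print(n,P,round((u-x0+.5)*5+o),round((v-y0+.5)*5))
```

```text
scene (0.495, 0.187, 0.0766) 488 204
scene (0.475, 0.187, 0.0766) 479 187
scene (0.515, 0.187, 0.0766) 497 222
scene (0.495, 0.1775, 0.0766) 474 206
scene (0.495, 0.1965, 0.0766) 503 203
scene (0.495, 0.187, 0.143) 498 116
scene (0.495, 0.226, 0.143) 558 110
side (0.495, 0.187, 0.0766) 262 164
side (0.475, 0.187, 0.0766) 299 165
side (0.515, 0.187, 0.0766) 226 164
side (0.495, 0.1775, 0.0766) 263 153
side (0.495, 0.1965, 0.0766) 262 176
side (0.495, 0.187, 0.143) 262 67
side (0.495, 0.226, 0.143) 259 113
```

The projected tip matches the pictures: the fingertips are centred over ridge c, and the wide block is the gripper body, 143 mm up and well clear. I'll press gently to just past the "on" height.

Request:
drive_tool([
  {"fingers": 0,"delta_pos": [0,0,0.3],"dr": [0,0,0]},
  {"fingers": 0,"delta_pos": [0,0,0.3],"dr": [0,0,0]},
  {"fingers": 0,"delta_pos": [0,0,0.08],"dr": [0,0,0]},
  {"fingers": 0,"delta_pos": [0,0,0.08],"dr": [0,0,0]},
  {"fingers": 0,"delta_pos": [0,0,0.08],"dr": [0,0,0]},
  {"fingers": 0,"delta_pos": [0,0,0.06],"dr": [0,0,0]},
  {"fingers": 0,"delta_pos": [0,0,0.04],"dr": [0,0,0]},
  {"fingers": 0,"delta_pos": [0,0,0],"dr": [0,0,0]},
  {"fingers": 0,"delta_pos": [0,0,0],"dr": [0,0,0]},
  {"fingers": 0,"delta_pos": [0,0,0],"dr": [0,0,0]},
])

```text
time_s: 3.3
ee_pos: [0.4938, 0.1867, 0.0753]
ee_rot: [2.22, -2.22, -0.001]
wrist_force: [-6.3, -2.0, 10.1]
width: 0.002
grasp_force: 5.1
```

Request:
drive_tool([
  {"fingers": 0,"delta_pos": [0,0,0.04],"dr": [0,0,0]},
  {"fingers": 0,"delta_pos": [0,0,0.04],"dr": [0,0,0]},
  {"fingers": 0,"delta_pos": [0,0,0.02],"dr": [0,0,0]},
  {"fingers": 0,"delta_pos": [0,0,0],"dr": [0,0,0]},
  {"fingers": 0,"delta_pos": [0,0,0],"dr": [0,0,0]},
  {"fingers": 0,"delta_pos": [0,0,0],"dr": [0,0,0]},
  {"fingers": 0,"delta_pos": [0,0,0],"dr": [0,0,0]},
  {"fingers": 0,"delta_pos": [0,0,0],"dr": [0,0,0]},
  {"fingers": 0,"delta_pos": [0,0,0],"dr": [0,0,0]},
  {"fingers": 0,"delta_pos": [0,0,0],"dr": [0,0,0]},
])

```text
time_s: 4.3
ee_pos: [0.4939, 0.1868, 0.0746]
ee_rot: [2.221, -2.219, 0.0]
wrist_force: [-13.9, -2.3, 29.6]
width: 0.006
grasp_force: 14.8
```

The force rose to 30 N at a tip height of 52.6 mm, so the rocker is on its stop. I'll lift straight up and check.

Request:
drive_tool([
  {"fingers": 0,"delta_pos": [0,0,-0.3],"dr": [0,0,0]},
  {"fingers": 0,"delta_pos": [0,0,-0.7],"dr": [0,0,0]},
  {"fingers": 0,"delta_pos": [0,0,-0.8],"dr": [0,0,0]},
  {"fingers": 0,"delta_pos": [0,0,-0.8],"dr": [0,0,0]},
  {"fingers": 0,"delta_pos": [0,0,-0.8],"dr": [0,0,0]},
  {"fingers": 0,"delta_pos": [0,0,-0.8],"dr": [0,0,0]},
  {"fingers": 0,"delta_pos": [0,0,-0.8],"dr": [0,0,0]},
  {"fingers": 0,"delta_pos": [0,0,-0.8],"dr": [0,0,0]},
  {"fingers": 0,"delta_pos": [0,0,-0.8],"dr": [0,0,0]},
  {"fingers": 0,"delta_pos": [0,0,-0.5],"dr": [0,0,0]},
])

```text
time_s: 5.3
ee_pos: [0.4953, 0.1877, 0.2515]
ee_rot: [-2.221, 2.22, -0.001]
wrist_force: [-0.2, -0.0, -0.4]
width: 0.007
grasp_force: 0.0
```

Run:
```python
from h import *
import cv2
s=arm.sense(); print(s['time_s'],s['ee_pos'],s['wrist_force'])
z=lambda im,x0,y0,x1,y1:cv2.resize(im[y0:y1,x0:x1,::-1],None,fx=5,fy=5,interpolation=cv2.INTER_CUBIC)
# side strip | side toaster (gripper no longer over it)
i=arm.get_image('side')
cv2.imwrite('pics/p2.png',np.hstack([z(i,255,245,335,345),z(i,230,145,310,245)]))
```

```text
5.3 [0.49531831 0.18767485 0.25147563] [-0.23304008 -0.04430079 -0.38689077]
```

View pics/p2.png

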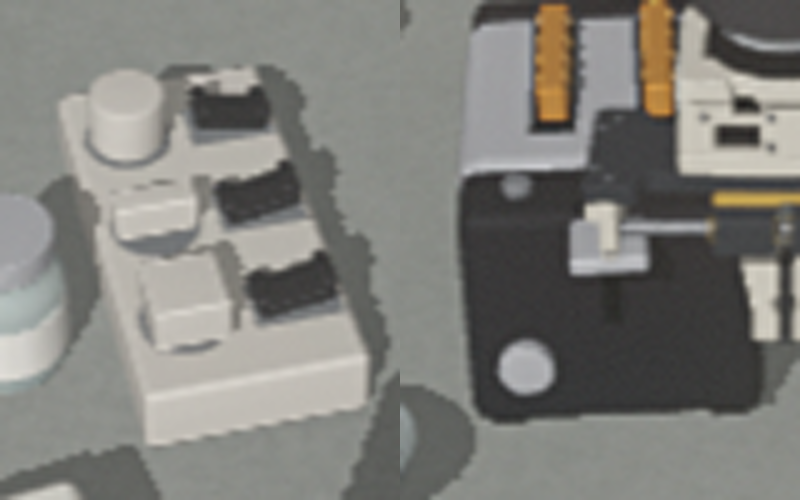

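Rocker c has flipped: its right end is down. Rockers a and b are unchanged. Next I'll move over the lever pad at the same height.

Request:
drive_tool([
  {"fingers": 0,"delta_pos": [0.82,-0.49,0],"dr": [0,0,0]},
  {"fingers": 0,"delta_pos": [0.82,-0.49,0],"dr": [0,0,0]},
  {"fingers": 0,"delta_pos": [0.82,-0.49,0],"dr": [0,0,0]},
  {"fingers": 0,"delta_pos": [0.82,-0.49,0],"dr": [0,0,0]},
  {"fingers": 0,"delta_pos": [0.82,-0.49,0],"dr": [0,0,0]},
  {"fingers": 0,"delta_pos": [0.82,-0.49,0],"dr": [0,0,0]},
  {"fingers": 0,"delta_pos": [0.82,-0.49,0],"dr": [0,0,0]},
  {"fingers": 0,"delta_pos": [0.82,-0.49,0],"dr": [0,0,0]},
  {"fingers": 0,"delta_pos": [0.79,-0.55,0],"dr": [0,0,0]},
  {"fingers": 0,"delta_pos": [0,0,0],"dr": [0,0,-0.64]},
])

```text
time_s: 6.35
ee_pos: [0.6075, 0.0017, 0.2485]
ee_rot: [2.315, -2.121, -0.001]
wrist_force: [-0.2, 0.3, 0.3]
width: 0.007
grasp_force: 0.0
```

Request:
drive_tool([
  {"fingers": 0,"delta_pos": [0,0,0.5],"dr": [0,0,0]},
  {"fingers": 0,"delta_pos": [0,0,0.5],"dr": [0,0,0]},
  {"fingers": 0,"delta_pos": [0,0,0.5],"dr": [0,0,0]},
  {"fingers": 0,"delta_pos": [0,0,0.3],"dr": [0,0,0]},
  {"fingers": 0,"delta_pos": [0,0,0],"dr": [0,0,0]},
  {"fingers": 0,"delta_pos": [0,0,0],"dr": [0,0,0]},
  {"fingers": 0,"delta_pos": [0,0,0],"dr": [0,0,0]},
  {"fingers": 0,"delta_pos": [0,0,0],"dr": [0,0,0]},
  {"fingers": 0,"delta_pos": [0,0,0],"dr": [0,0,0]},
  {"fingers": 0,"delta_pos": [0,0,0],"dr": [0,0,0]},
])

```text
time_s: 7.35
ee_pos: [0.6068, 0.0038, 0.2054]
ee_rot: [-2.318, 2.12, -0.0]
wrist_force: [-0.3, 0.3, 0.1]
width: 0.005
grasp_force: 0.0
```

Run:
```python
from h import *
import cv2
s=arm.sense(); print(s['time_s'],s['ee_pos'],s['ee_rot'],s['wrist_force'])
z=lambda im,x0,y0,x1,y1:cv2.resize(im[y0:y1,x0:x1,::-1],None,fx=5,fy=5,interpolation=cv2.INTER_CUBIC)
cv2.imwrite('pics/p3.png',np.hstack([z(arm.get_image('side'),230,145,310,245),z(arm.get_image('scene'),220,175,300,275)]))
```

```text
7.35 [0.60682136 0.00375381 0.20535234] [-2.31805762e+00  2.11975760e+00 -4.13740639e-04] [-0.31770317  0.25534296  0.08045788]
```

View pics/p3.png

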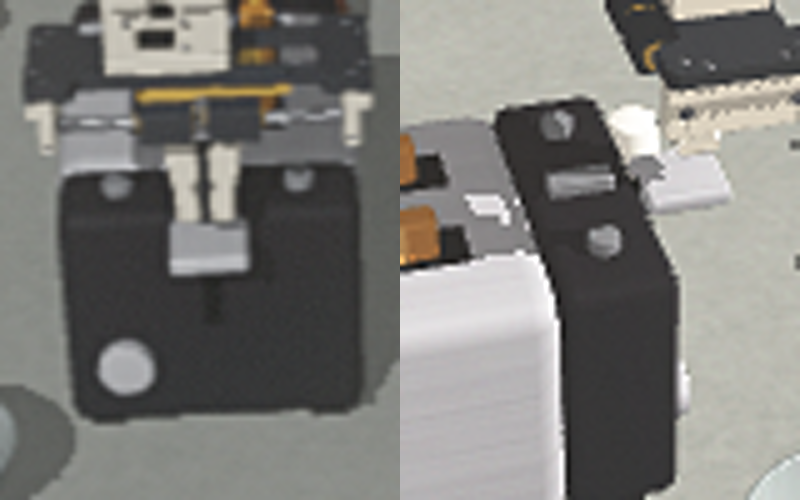

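The closed tips are centred over the lever pad, at side crop (205,220) above pad (210,245). I'll press down in small steps.

Request:
drive_tool([
  {"fingers": 0,"delta_pos": [0,0,0.3],"dr": [0,0,0]},
  {"fingers": 0,"delta_pos": [0,0,0.25],"dr": [0,0,0]},
  {"fingers": 0,"delta_pos": [0,0,0.14],"dr": [0,0,0]},
  {"fingers": 0,"delta_pos": [0,0,0.14],"dr": [0,0,0]},
  {"fingers": 0,"delta_pos": [0,0,0.16],"dr": [0,0,0]},
  {"fingers": 0,"delta_pos": [0,0,0.16],"dr": [0,0,0]},
  {"fingers": 0,"delta_pos": [0,0,0.16],"dr": [0,0,0]},
  {"fingers": 0,"delta_pos": [0,0,0.16],"dr": [0,0,0]},
  {"fingers": 0,"delta_pos": [0,0,0.16],"dr": [0,0,0]},
  {"fingers": 0,"delta_pos": [0,0,0.16],"dr": [0,0,0]},
])

```text
time_s: 8.45
ee_pos: [0.6064, 0.0037, 0.1603]
ee_rot: [2.318, -2.12, -0.0]
wrist_force: [-3.7, 1.2, 4.8]
width: 0.009
grasp_force: 2.5
```

Request:
drive_tool([
  {"fingers": 0,"delta_pos": [0,0,0.08],"dr": [0,0,0]},
  {"fingers": 0,"delta_pos": [0,0,0.08],"dr": [0,0,0]},
  {"fingers": 0,"delta_pos": [0,0,0.06],"dr": [0,0,0]},
  {"fingers": 0,"delta_pos": [0,0,0],"dr": [0,0,0]},
  {"fingers": 0,"delta_pos": [0,0,0],"dr": [0,0,0]},
  {"fingers": 0,"delta_pos": [0,0,0],"dr": [0,0,0]},
  {"fingers": 0,"delta_pos": [0,0,0],"dr": [0,0,0]},
  {"fingers": 0,"delta_pos": [0,0,0],"dr": [0,0,0]},
  {"fingers": 0,"delta_pos": [0,0,0],"dr": [0,0,0]},
  {"fingers": 0,"delta_pos": [0,0,0],"dr": [0,0,0]},
])

```text
time_s: 9.45
ee_pos: [0.6067, 0.0037, 0.1548]
ee_rot: [-2.318, 2.12, 0.0]
wrist_force: [1.2, 0.2, 0.3]
width: 0.005
grasp_force: 0.0
```

Request:
drive_tool([
  {"fingers": 0,"delta_pos": [0,0,0.03],"dr": [0,0,0]},
  {"fingers": 0,"delta_pos": [0,0,0.03],"dr": [0,0,0]},
  {"fingers": 0,"delta_pos": [0,0,0],"dr": [0,0,0]},
  {"fingers": 0,"delta_pos": [0,0,0],"dr": [0,0,0]},
  {"fingers": 0,"delta_pos": [0,0,0],"dr": [0,0,0]},
  {"fingers": 0,"delta_pos": [0,0,0],"dr": [0,0,0]},
  {"fingers": 0,"delta_pos": [0,0,0],"dr": [0,0,0]},
  {"fingers": 0,"delta_pos": [0,0,0],"dr": [0,0,0]},
  {"fingers": 0,"delta_pos": [0,0,0],"dr": [0,0,0]},
  {"fingers": 0,"delta_pos": [0,0,0],"dr": [0,0,0]},
])

```text
time_s: 10.45
ee_pos: [0.6069, 0.0037, 0.1542]
ee_rot: [-2.318, 2.119, -0.001]
wrist_force: [-2.4, 1.0, 6.7]
width: 0.006
grasp_force: 3.2
```

Request:
drive_tool([
  {"fingers": 0,"delta_pos": [0,0,0.03],"dr": [0,0,0]},
  {"fingers": 0,"delta_pos": [0,0,0],"dr": [0,0,0]},
  {"fingers": 0,"delta_pos": [0,0,0],"dr": [0,0,0]},
  {"fingers": 0,"delta_pos": [0,0,0],"dr": [0,0,0]},
  {"fingers": 0,"delta_pos": [0,0,0],"dr": [0,0,0]},
  {"fingers": 0,"delta_pos": [0,0,0],"dr": [0,0,0]},
  {"fingers": 0,"delta_pos": [0,0,0],"dr": [0,0,0]},
  {"fingers": 0,"delta_pos": [0,0,0],"dr": [0,0,0]},
  {"fingers": 0,"delta_pos": [0,0,0],"dr": [0,0,0]},
  {"fingers": 0,"delta_pos": [0,0,0],"dr": [0,0,0]},
])

```text
time_s: 11.45
ee_pos: [0.6069, 0.0038, 0.154]
ee_rot: [-2.318, 2.119, -0.001]
wrist_force: [-3.8, 0.8, 9.7]
width: 0.003
grasp_force: 5.2
```

Request:
drive_tool([
  {"fingers": 0,"delta_pos": [0,0,0.03],"dr": [0,0,0]},
  {"fingers": 0,"delta_pos": [0,0,0.03],"dr": [0,0,0]},
  {"fingers": 0,"delta_pos": [0,0,0],"dr": [0,0,0]},
  {"fingers": 0,"delta_pos": [0,0,0],"dr": [0,0,0]},
  {"fingers": 0,"delta_pos": [0,0,0],"dr": [0,0,0]},
  {"fingers": 0,"delta_pos": [0,0,0],"dr": [0,0,0]},
  {"fingers": 0,"delta_pos": [0,0,0],"dr": [0,0,0]},
  {"fingers": 0,"delta_pos": [0,0,0],"dr": [0,0,0]},
  {"fingers": 0,"delta_pos": [0,0,0],"dr": [0,0,0]},
  {"fingers": 0,"delta_pos": [0,0,0],"dr": [0,0,0]},
])

```text
time_s: 12.45
ee_pos: [0.6071, 0.0038, 0.1537]
ee_rot: [-2.318, 2.118, -0.003]
wrist_force: [-8.3, 0.6, 18.5]
width: 0.006
grasp_force: 9.3
```

The force rose to 18 N at a tip height of 132 mm, so the lever is on its stop. I'll lift and move 60 mm along toaster −y to the bar key.

Request:
drive_tool([
  {"fingers": 0,"delta_pos": [0,0,-0.1],"dr": [0,0,0]},
  {"fingers": 0,"delta_pos": [0,0,-0.5],"dr": [0,0,0]},
  {"fingers": 0,"delta_pos": [0,0,-0.6],"dr": [0,0,0]},
  {"fingers": 0,"delta_pos": [0,0,-0.6],"dr": [0,0,0]},
  {"fingers": 0,"delta_pos": [0,0,-0.6],"dr": [0,0,0]},
  {"fingers": 0,"delta_pos": [0,0,-0.6],"dr": [0,0,0]},
  {"fingers": 0,"delta_pos": [0.8,0,0],"dr": [0,0,0]},
  {"fingers": 0,"delta_pos": [0.8,0,0],"dr": [0,0,0]},
  {"fingers": 0,"delta_pos": [0.8,0,0],"dr": [0,0,0]},
  {"fingers": 0,"delta_pos": [0,0,0],"dr": [0,0,0]},
])

```text
time_s: 13.45
ee_pos: [0.6121, -0.0578, 0.2264]
ee_rot: [2.316, -2.122, 0.0]
wrist_force: [-0.3, 0.4, -0.1]
width: 0.009
grasp_force: 0.0
```

Request:
drive_tool([
  {"fingers": 0,"delta_pos": [0,0,0.3],"dr": [0,0,0]},
  {"fingers": 0,"delta_pos": [0,0,0.3],"dr": [0,0,0]},
  {"fingers": 0,"delta_pos": [0,0,0],"dr": [0,0,0]},
  {"fingers": 0,"delta_pos": [0,0,0],"dr": [0,0,0]},
  {"fingers": 0,"delta_pos": [0,0,0],"dr": [0,0,0]},
  {"fingers": 0,"delta_pos": [0,0,0],"dr": [0,0,0]},
  {"fingers": 0,"delta_pos": [0,0,0],"dr": [0,0,0]},
  {"fingers": 0,"delta_pos": [0,0,0],"dr": [0,0,0]},
  {"fingers": 0,"delta_pos": [0,0,0],"dr": [0,0,0]},
  {"fingers": 0,"delta_pos": [0,0,0],"dr": [0,0,0]},
])

```text
time_s: 14.45
ee_pos: [0.6121, -0.0561, 0.2111]
ee_rot: [-2.318, 2.12, -0.0]
wrist_force: [-0.6, 0.3, 0.5]
width: 0.009
grasp_force: 0.0
```

Run:
```python
from h import *
import cv2
s=arm.sense(); print(s['time_s'],s['ee_pos'],s['ee_rot'],s['wrist_force'])
z=lambda im,x0,y0,x1,y1:cv2.resize(im[y0:y1,x0:x1,::-1],None,fx=5,fy=5,interpolation=cv2.INTER_CUBIC)
cv2.imwrite('pics/p4.png',np.hstack([z(arm.get_image('side'),230,145,310,245),z(arm.get_image('scene'),220,175,300,275)]))
```

```text
14.45 [ 0.61209155 -0.05605932  0.21110072] [-2.31840187e+00  2.11999425e+00 -8.22186124e-05] [-0.57952152  0.31166691  0.50014481]
```

View pics/p4.png

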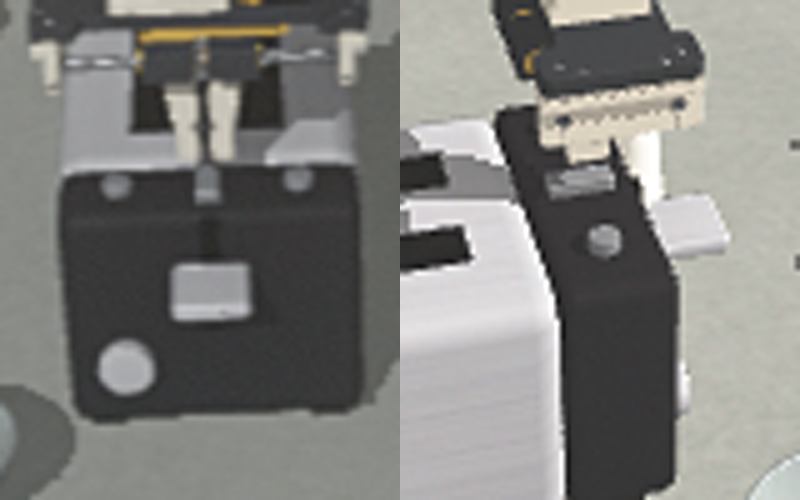

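The lever is down, the waffles have sunk and the toaster has not moved. The tips are centred over the bar key, at side crop (207,165) above the key at (207,185). I'll press it now.

Request:
drive_tool([
  {"fingers": 0,"delta_pos": [0,0,0.3],"dr": [0,0,0]},
  {"fingers": 0,"delta_pos": [0,0,0.25],"dr": [0,0,0]},
  {"fingers": 0,"delta_pos": [0,0,0.08],"dr": [0,0,0]},
  {"fingers": 0,"delta_pos": [0,0,0.08],"dr": [0,0,0]},
  {"fingers": 0,"delta_pos": [0,0,0.08],"dr": [0,0,0]},
  {"fingers": 0,"delta_pos": [0,0,0.06],"dr": [0,0,0]},
  {"fingers": 0,"delta_pos": [0,0,0.04],"dr": [0,0,0]},
  {"fingers": 0,"delta_pos": [0,0,0],"dr": [0,0,0]},
  {"fingers": 0,"delta_pos": [0,0,0],"dr": [0,0,0]},
  {"fingers": 0,"delta_pos": [0,0,0],"dr": [0,0,0]},
])

```text
time_s: 15.55
ee_pos: [0.6119, -0.0561, 0.1902]
ee_rot: [-2.319, 2.119, -0.001]
wrist_force: [-5.9, 0.6, 11.1]
width: 0.006
grasp_force: 5.6
```

Request:
drive_tool([
  {"fingers": 0,"delta_pos": [0,0,0.03],"dr": [0,0,0]},
  {"fingers": 0,"delta_pos": [0,0,0.03],"dr": [0,0,0]},
  {"fingers": 0,"delta_pos": [0,0,0],"dr": [0,0,0]},
  {"fingers": 0,"delta_pos": [0,0,0],"dr": [0,0,0]},
  {"fingers": 0,"delta_pos": [0,0,0],"dr": [0,0,0]},
  {"fingers": 0,"delta_pos": [0,0,0],"dr": [0,0,0]},
  {"fingers": 0,"delta_pos": [0,0,0],"dr": [0,0,0]},
  {"fingers": 0,"delta_pos": [0,0,0],"dr": [0,0,0]},
  {"fingers": 0,"delta_pos": [0,0,0],"dr": [0,0,0]},
  {"fingers": 0,"delta_pos": [0,0,0],"dr": [0,0,0]},
])

```text
time_s: 16.55
ee_pos: [0.6119, -0.0561, 0.19]
ee_rot: [-2.319, 2.119, -0.002]
wrist_force: [-10.2, 3.4, 18.5]
width: 0.004
grasp_force: 9.7
```

Request:
drive_tool([
  {"fingers": 0,"delta_pos": [0,0,-0.2],"dr": [0,0,0]},
  {"fingers": 0,"delta_pos": [0,0,-0.4],"dr": [0,0,0]},
  {"fingers": 0,"delta_pos": [0,0,-0.6],"dr": [0,0,0]},
  {"fingers": 0,"delta_pos": [0,0,-0.6],"dr": [0,0,0]},
  {"fingers": 0,"delta_pos": [0,0,-0.6],"dr": [0,0,0]},
  {"fingers": 0,"delta_pos": [0,0,-0.6],"dr": [0,0,0]},
  {"fingers": 0,"delta_pos": [0,0,-0.4],"dr": [0,0,0]},
  {"fingers": 0,"delta_pos": [0,0,0],"dr": [0,0,0]},
  {"fingers": 0,"delta_pos": [0,0,0],"dr": [0,0,0]},
  {"fingers": 0,"delta_pos": [0,0,0],"dr": [0,0,0]},
])

```text
time_s: 17.55
ee_pos: [0.6117, -0.056, 0.2713]
ee_rot: [2.318, -2.119, -0.002]
wrist_force: [0.5, -0.0, 0.9]
width: 0.007
grasp_force: 0.0
```

Run:
```python
from h import *
import cv2
s=arm.sense(); print(s['time_s'],s['ee_pos'],s['wrist_force'])
z=lambda im,x0,y0,x1,y1:cv2.resize(im[y0:y1,x0:x1,::-1],None,fx=4,fy=4,interpolation=cv2.INTER_CUBIC)
i=arm.get_image('side')
cv2.imwrite('pics/p5.png',np.hstack([z(i,230,145,330,285),z(i,250,220,350,360)]))
```

```text
17.55 [ 0.61166459 -0.05603401  0.27129373] [ 0.46403388 -0.00528172  0.86523408]
```

View pics/p5.png

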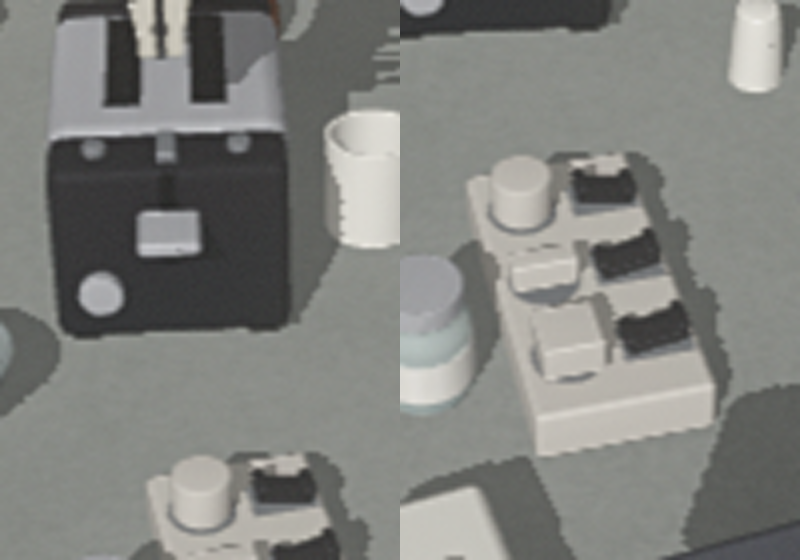

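The final picture shows the lever pad low at (168,233), the bar key back up at (165,148), and rocker c on. Rockers a and b are still off, nothing has been displaced, and the arm is clear.

```bash
python3 -c "
from cell import arm
print(arm.hand_in())"
```

```text
the job is handed in; nothing more can be done
None
```

I handed the job in at about 17.6 s of robot time: rocker c switched on, lever pushed fully down, then the bar key pressed fully and released, and in the last side-camera picture nothing else looked disturbed.

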